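# Purge the two-speed blow gun

## Robot

A 6-joint arm with a two-finger parallel gripper is mounted at the origin on a cart in front of the work surface, level with it; the furniture and walls round the work are solid. World frame = base frame: x ahead of the robot, y to its left, z up, the work surface at z = 0. Lengths are in m, angles in degrees, forces in N, time in s.
With the tool pointing down it reaches from about 0.325 to 0.85 m from the base axis. Payload 15.5 kg.
Tool frame: the origin (TCP) lies at the very end of the fingers, on their centre line; the grasp point (between the pads) lies arm.grip_depth behind it (arm.grip_depth is the distance from the TCP to the grasp point, in m); z points along the fingers, y is the direction in which the jaws open and shut (so a half turn about z gives the same grasp; the last joint's range is limited). The gripper opens to 91 mm and grips with 3 to 60 N. Pads are 32 mm wide; open, the fingers measure 118 mm over their backs; the gripper's body (76 mm by 178 mm) begins 60 mm behind the grasp point.
Start: joints at [69.185, 28.281, 77.091, -0, 74.628, -5.472], TCP at [0.165, 0.603, 0.214] pointing down, gripper open.
Joint ranges: [-166.48, 166.48], [-47.26, 123.95], [12.59, 153.08], [-70.14, 250.14], [6.76, 159.57], [-176.63, 176.63]. Speed limits (degrees/s): [108.29, 108.29, 147.25, 172.46, 172.46, 172.46].

## Interface

Orientations are given as a 3x3 rotation matrix whose columns are the frame's x, y, z axes.
In Python, from rig import arm gives the robot as it stands. Calls block until the motion is done:
- arm.move_to(position, orientation): joint-space move of the TCP to a pose.
- arm.move_l(position, orientation=None, feed=0.15): straight line of the TCP; orientation=None keeps the orientation; feed is the mean speed in m/s.
- arm.move_joints(angles): joint-space move.
- arm.grip(opening): finger opening in m; the grip force is fixed at half the most; returns when the fingers have stopped.
- arm.sleep(seconds).
- arm.solve_ik(position, orientation): joint angles nearest the present ones, or None.
- arm.snapshot(name): name is "scene" or "top" or "wrist"; returns the picture (420x560x3 uint8, red, green, blue); there is no depth.
- arm.get_calibration(name): a dict with "intrinsics" (3x3 intrinsics, pixels), "cam_to_world" (4x4, takes a point from camera to world coordinates). Camera axes: x right, y down, z forward; pixel columns grow to the right and rows downward; lengths in m; the calibration is good to about 2 mm. A picture is of the moment at which its call begins: read the wrist's pose just before it. get_calibration takes no time and is no camera call; for the wrist camera it gives the pose at the moment of the call.
A pose or a line that the arm cannot do raises arm.Unreachable and nothing moves.
- arm.sign_off(): hands the job in, once; it reports no verdict.
Readings, each from a call of its own:
- arm.current_t(): time.
- arm.current_joint_positions(): joint angles.
- arm.current_dq(): joint speeds.
- arm.current_tau(): joint torques, N m.
- arm.current_ee_pos(): TCP position.
- arm.current_tool_rot(): TCP orientation.
- arm.current_force(): force on the tool from outside, world axes, zero at the start.
- arm.current_torque(): the same for the moment, N m.
- arm.current_width(): finger opening in m.
Only numpy, scipy, OpenCV 4.12 (cv2) and the standard library are available. Lean on these libraries where they do the work, as an engineer would, in place of code of your own. Each camera call takes 0.05 s, during which the arm holds its last target.

## Task

Purge the two-speed blow gun on its bench stand: turn the cam lock knob until the sprung follower drops into the notch and frees the trigger. Then squeeze the trigger to its pressure point and keep leaning on it, holding it still, for a good two seconds (soft blow) without breaking through, squeeze on past it well into the second stage for about a second (full blow), and let the trigger go. Do not force the trigger hard against its end stop, leave the lock open and leave the things lying round the stand alone.

Things in the scene. Friction and masses are not known exactly. Their poses are not given: they have to be found in the camera images.
- blow_gun: Fixed stand with gun, bolted down: plywood base 260 x 170 x 12 mm, on it a pistol-shaped blow gun lying on its side. Origin at table height under the stand, z up. In its frame (mm): aluminium gun body x 0 to 40, y -65 to 95, z 42 to 78; nozzle along +y to y 157; cam knob axis at x 97, y 0; grip and trigger lie side by side toward -x.
- grip_mid (a point): Centre of the fixed black grip, a bar running along x of the blow_gun frame from x -112 to -4 mm, 26 mm thick in y (y -44 to -18), z 45 to 75 mm over the table; this point at x -46, y -31, z 60, axes as blow_gun. Free air on both sides and below it, for fingers, at x -80 to -12.
- trigger_pad: Grey ribbed trigger, a bar 64 mm along x, 10 mm in y, z 45 to 75 mm over the table; origin at its centre, at rest at x -46, y +15 mm in the blow_gun frame, axes alike. It slides straight to the grip (-y). Trigger and grip together measure 64 mm across at rest; two fingers from above span both. The grip does not give, so a gripper closing on both must follow sideways.
- trigger (a joint): Trigger travel in m, 0 at rest, up to 0.024 as squeezed to the grip; springs back. Lock closed: stops at 2 mm. Lock open: light spring, 1.5 to 3.5 N, then the pressure point, hidden, somewhere from 5 to 12 mm: force climbs 4 N per mm and it breaks through at 10 to 12 N, then grows slowly to at most 17 N before the stop. Leaning on it means 7 to 9.5 N. Never press over 50 N.
- second_stage (a joint): Travel in m of the second-stage valve hidden in the gun: 0 until the trigger breaks through the pressure point, at most 0.006. Over 0.003 is well in the second stage; under 0.001 counts as not broken through.
- cam_knob (a joint): Turn of the cam lock knob in rad about the upright axis, grows clockwise seen from above. At 0 the notch of the cam disc faces the follower. It starts between -1.3 and -0.6 (turn it clockwise); range -1.6 to 0.6. Light to turn (under 0.3 N m); the notch pulls it home and holds it.
- knob_grip (a point): On the knob's axis at the height to grip (93 mm over the table). Black bar 54 mm long, 16 mm wide, z 79 to 105 mm, sides upright, with a pointed end (8 mm more) over the notch of the steel cam disc (64 mm across, z 58 to 70 mm) below. The point's x axis lies along the bar, pointed end to its -x; at joint value 0 that points to -x of the blow_gun frame.
- cam_follower (a joint): Travel in m of the sprung follower (brass roller on a steel slide between cam disc and gun body): about 0 while it rides on the rim, about 0.006 when it has dropped into the notch (over 0.0045 counts).
- bridge_blank: Bystander: loose black wooden bar 30 x 160 x 10 mm in front of the nozzle; origin under its centre.
- sanding_block: Bystander: loose brown sanding block 67 x 112 x 30 mm to the right of the stand; origin under its centre.
- block_plane: Bystander: loose small grey plane 42 x 155 x 60 mm to the right of the stand; origin under its centre.

How it is judged (in metres and radians):
On the way, in this order (a step that is already met when the one before it is completed fails the run):
1. the follower has dropped into the notch (value of joint cam_follower above 0.0045 m), for 0.2 s.
2. the fingers lean on the trigger at its pressure point and hold it still for two seconds, without breaking through (over 6.5 N) (contact force between the fingers and trigger_pad above 6.5 N and value of joint trigger above 0.004 m and velocity of joint trigger between -0.003 and 0.003 m/s and value of joint second_stage below 0.001 m), for 2 s.
3. the trigger is held well in the second stage for most of a second (value of joint second_stage above 0.003 m), for 0.7 s.
At the end, for the whole second after the job is handed in: The trigger is let go and back at rest (within 2 mm), the second stage is shut, the follower still sits in the notch (over 4.5 mm in), and the bridge blank, sanding block and plane are within 30 mm of where they lay (value of joint trigger below 0.002 m and value of joint second_stage below 0.001 m and value of joint cam_follower above 0.0045 m and distance of each of bridge_blank, sanding_block, block_plane from where it was at the start of the episode below 0.03 m); the robot touches nothing.
It fails at once if the trigger is pressed with more than 50 N (contact force between the fingers and trigger_pad above 50 N).
It fails at once if the bridge blank is moved by more than 30 mm (distance of bridge_blank from where it was at the start of the episode above 0.03 m).
It fails at once if the sanding block is moved by more than 30 mm (distance of sanding_block from where it was at the start of the episode above 0.03 m).
It fails at once if the block plane is moved by more than 30 mm (distance of block_plane from where it was at the start of the episode above 0.03 m).
It also fails if it takes over 72 s, if anything falls off the work surface, if the arm or the gripper's body presses on something with over 40 N, if the wrist force passes 120 N, or if a joint passes its speed limit or range.

## Working session

There is one attempt and no reset: what is moved stays moved. The work goes in short steps, each a Python script; the robot and the scene stay as the last script left them, time stands still between calls to the robot, and variables do not carry over. Pictures are saved under pics/ and viewed, and the job is handed in when it is done.

```bash
ls; mkdir -p pics; python3 - <<'E'
from rig import arm
import cv2
for n in ["scene","top","wrist"]:
    im=arm.snapshot(n); cv2.imwrite(f"pics/{n}0.png",im[:,:,::-1])
    c=arm.get_calibration(n); print(n,c)
print(arm.current_t(),arm.grip_depth,arm.current_width(),arm.current_force(),arm.current_tool_rot())
E
```

```text
pics
scene {'intrinsics': array([[464.36466842,   0.        , 282.01122814],
       [  0.        , 464.36466842, 211.84768697],
       [  0.        ,   0.        ,   1.        ]]), 'cam_to_world': array([[ 0.75358589, -0.40955437,  0.51417266,  0.01285975],
       [-0.65706121, -0.49246883,  0.57074076, -0.59008276],
       [ 0.01946463, -0.7679451 , -0.64021985,  0.71384794],
       [ 0.        ,  0.        ,  0.        ,  1.        ]])}
top {'intrinsics': array([[490.94646367,   0.        , 272.64395929],
       [  0.        , 490.94646367, 209.8036677 ],
       [  0.        ,   0.        ,   1.        ]]), 'cam_to_world': array([[ 3.01794367e-03, -9.85743289e-01,  1.68229188e-01,
         3.26882154e-01],
       [-9.99929411e-01, -1.04143457e-03,  1.18358979e-02,
        -6.73297026e-02],
       [-1.14919572e-02, -1.68253033e-01, -9.85676850e-01,
         1.24637796e+00],
       [ 0.00000000e+00,  0.00000000e+00,  0.00000000e+00,
         1.00000000e+00]])}
wrist {'intrinsics': array([[309.11915857,   0.        , 276.03485483],
       [  0.        , 309.11915857, 205.33311274],
       [  0.        ,   0.        ,   1.        ]]), 'cam_to_world': array([[ 0.2645225 ,  0.93778556,  0.22491353,  0.10280775],
       [ 0.96437891, -0.25696719, -0.06277883,  0.6204904 ],
       [-0.00107768,  0.23350828, -0.97235422,  0.38395806],
       [ 0.        ,  0.        ,  0.        ,  1.        ]])}
0.15 0.0188 0.09103175612926495 [0.20870434 0.25173751 0.911534  ] [[-9.64357250e-01  2.64603461e-01 -3.19409025e-04]
 [ 2.64603640e-01  9.64356884e-01 -8.44626192e-04]
 [ 8.45332786e-05 -8.99038183e-04 -9.99999592e-01]]
```

View pics/top0.png

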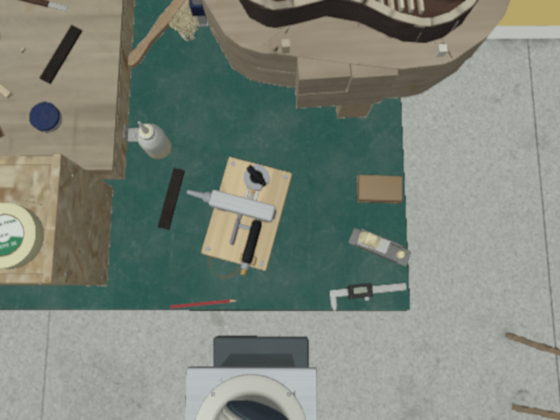

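View pics/scene0.png

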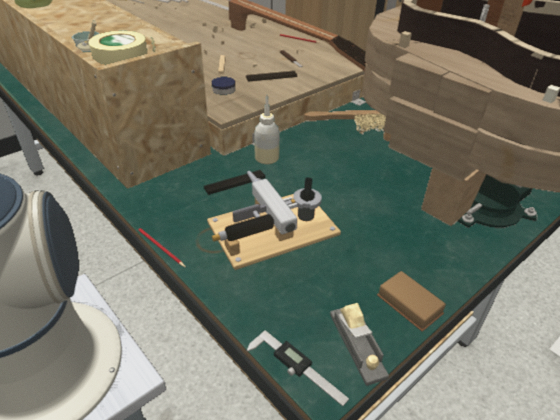

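```bash
python3 - <<'E'
import cv2
im=cv2.imread("pics/top0.png")[145:285,140:300]
cv2.imwrite("pics/top0c.png",cv2.resize(im,None,fx=5,fy=5,interpolation=cv2.INTER_CUBIC)[:600*1+100][:700])
cv2.imwrite("pics/top0c.png",cv2.resize(im,(640,560),interpolation=cv2.INTER_CUBIC))
im=cv2.imread("pics/scene0.png")[165:275,190:350]
cv2.imwrite("pics/scene0c.png",cv2.resize(im,(800,550),interpolation=cv2.INTER_CUBIC))
E
```

```text
(no output)
```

View pics/top0c.png

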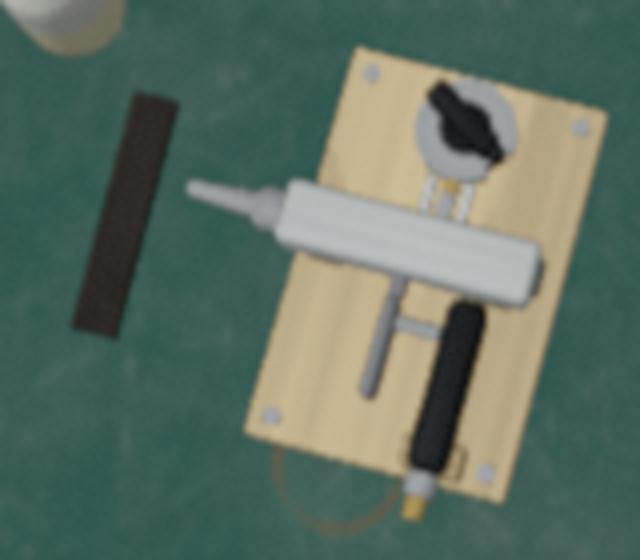

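View pics/scene0c.png

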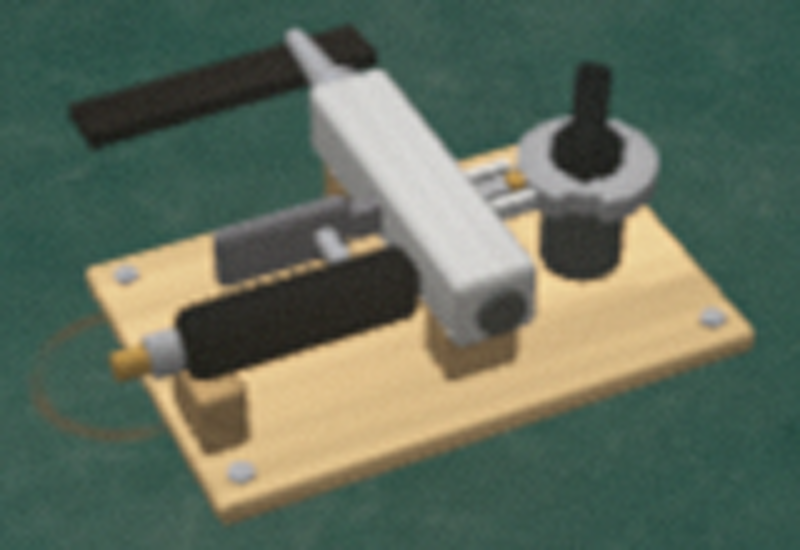

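View pics/wrist0.png

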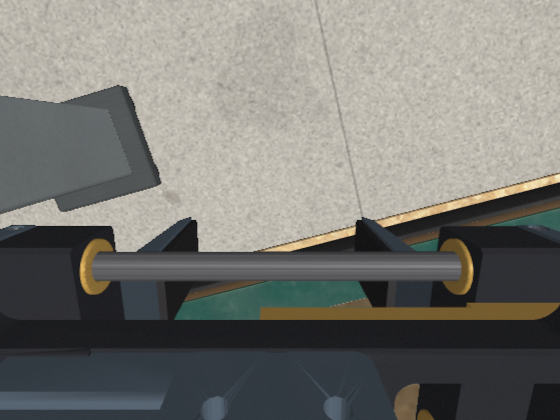

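```bash
cat > fit.py <<'E'
import numpy as np
from scipy.optimize import least_squares
from rig import arm
C={n:arm.get_calibration(n) for n in ["top","scene"]}
def proj(n,P):
    c=C[n];M=np.linalg.inv(c["cam_to_world"]);q=P@M[:3,:3].T+M[:3,3]
    q=q@c["intrinsics"].T;return q[:,:2]/q[:,2:]
top=[((40,95,78),(288,179)),((0,95,78),(273,243)),((40,-65,78),(545,243)),((0,-65,78),(523,306)),((20,157,60),(188,187)),((97,0,70),(467,130)),((-78,15,75),(368,395)),((-112,-31,60),(428,473))]
sc=[((0,-65,78),(448,297)),((40,-65,78),(534,262)),((0,95,78),(310,90)),((40,95,78),(385,70)),((97,0,70),(589,164)),((20,157,60),(290,33))]
bt=[((130,85,12),(357,47)),((130,-85,12),(608,113)),((-130,-85,12),(503,503)),((-130,85,12),(245,434))]
bs=[((130,-85,12),(752,332)),((-130,-85,12),(226,513)),((-130,85,12),(88,268))]
def T(p,L): 
    P=np.array([a for a,_ in L],float)/1000;c,s=np.cos(p[2]),np.sin(p[2])
    return np.c_[p[0]+c*P[:,0]-s*P[:,1],p[1]+s*P[:,0]+c*P[:,1],P[:,2]]
def res(p):
    r=[]
    off=np.array([p[3],p[4],0])*1000
    for n,L,b in(("top",top,0),("top",bt,1),("scene",sc,0),("scene",bs,1)):
        L2=[(np.array(a)+off*b,q) for a,q in L]
        q=np.array([q for _,q in L],float)
        q=q/4+[140,145] if n=="top" else q/5+[190,165]
        r.append((proj(n,T(p,L2))-q).ravel())
    return np.concatenate(r)
if __name__=="__main__":
    s=least_squares(res,[0.45,0,-.25,0,0],loss="soft_l1");print(s.x,np.degrees(s.x[2]));print(res(s.x).round(1).reshape(-1,2).tolist())
E
python3 fit.py
```

```text
[ 0.51390391  0.01127144 -0.2576362   0.01577311  0.00535096] -14.761467164967454
[[0.7, -0.4], [-0.2, -0.8], [-0.1, 0.1], [1.1, 0.2], [0.3, 0.5], [-0.2, 0.2], [-0.8, 0.8], [-0.6, 0.4], [-0.3, -0.2], [0.3, -0.5], [0.4, -0.0], [-0.3, -0.3], [1.9, -0.7], [1.7, 1.0], [-1.2, -0.7], [-0.5, -0.9], [-0.6, -0.7], [0.4, 1.0], [1.4, 0.2], [-0.9, 0.0], [-0.8, 0.2]]
```

```bash
cat > h.py <<'E'
import numpy as np,cv2
from rig import arm
# tool down; yaw = world angle of tool y (jaw) axis, deg
def R(jaw):
    a=np.radians(jaw);y=np.array([np.cos(a),np.sin(a),0]);z=np.array([0,0,-1.]);x=np.cross(y,z)
    return np.c_[x,y,z]
P=np.array([0.5139,0.01127]);YAW=-14.76
def set_pose(p,y):
    global P,YAW;P=np.array(p);YAW=y
def W(x,y,z):
    a=np.radians(YAW);c,s=np.cos(a),np.sin(a)
    return np.array([P[0]+(c*x-s*y)/1000,P[1]+(s*x+c*y)/1000,z/1000])
def save(n,f):
    cal=arm.get_calibration(n);im=arm.snapshot(n);cv2.imwrite(f"pics/{f}.png",im[:,:,::-1]);return cal
E
python3 - <<'E'
from h import *
def ray(n,u,v,z):
    c=arm.get_calibration(n);M=c["cam_to_world"];d=M[:3,:3]@np.linalg.inv(c["intrinsics"])@[u,v,1];o=M[:3,3];return (o+d*(z-o[2])/d[2]).round(3)
print("box bottom",ray("scene",130,182,0),ray("top",108,285,0))
for z in(.1,.15,.2,.25,.3): print(z,ray("scene",125,107,z),ray("top",55,285,z))
q=arm.current_joint_positions()
print(arm.solve_ik([.165,.603,.45],arm.current_tool_rot()))
print("knob",W(97,0,93))
for j in (-14.76+90-57-180,-14.76+90-57,-14.76+90-180,-14.76+90): print(j,arm.solve_ik(W(97,0,200),R(j)))
for j in (-14.76+90-180,-14.76+90): print(j,arm.solve_ik(W(-46,-8,42),R(j)))
E
```

```text
box bottom [0.364 0.387 0.   ] [0.347 0.362 0.   ]
0.1 [0.469 0.582 0.1  ] [0.345 0.451 0.1  ]
0.15 [0.432 0.487 0.15 ] [0.344 0.428 0.15 ]
0.2 [0.395 0.391 0.2  ] [0.343 0.406 0.2  ]
0.25 [0.358 0.296 0.25 ] [0.343 0.383 0.25 ]
0.3 [0.32 0.2  0.3 ] [0.342 0.361 0.3  ]
[ 6.92261101e+01  2.16987395e+01  5.24539883e+01 -5.53674794e-05
  1.05899010e+02 -5.43050478e+00]
knob [ 0.60769914 -0.01344276  0.093     ]
-161.76 [-6.89416022e+00  2.76488290e+01  8.06428731e+01 -2.54444375e-14
  7.17082979e+01  1.54865840e+02]
18.239999999999995 [-6.89416022e+00  2.76488290e+01  8.06428731e+01 -2.54444375e-14
  7.17082979e+01 -2.51341602e+01]
-104.76 [-6.89416022e+00  2.76488290e+01  8.06428731e+01 -2.54444375e-14
  7.17082979e+01  9.78658398e+01]
75.24 [-6.89416022e+00  2.76488290e+01  8.06428731e+01 -2.54444375e-14
  7.17082979e+01 -8.21341602e+01]
-104.76 [-5.45310705e+00  3.13405705e+01  1.09179309e+02 -2.54444375e-14
  3.94801206e+01  9.93068929e+01]
75.24 [-5.45310705e+00  3.13405705e+01  1.09179309e+02 -2.54444375e-14
  3.94801206e+01 -8.06931071e+01]
```

```bash
python3 - <<'E'
from h import *
arm.move_l([.165,.603,.45])
q=arm.solve_ik(W(-70,0,450),R(YAW-90)); print(q)
arm.move_joints(q)
arm.move_to(W(-70,0,230),R(YAW-90))
c=save("wrist","w1"); np.savez("w1.npz",**c)
print(arm.current_ee_pos(),arm.current_t(),arm.current_force())
E
```

```text
[-3.92771172e+00  4.23806339e+00  7.57257021e+01 -2.54444375e-14
  1.00036234e+02  1.00832288e+02]
[0.44750697 0.02912531 0.2313593 ] 5.0917 [0.18522827 0.27108097 0.54806635]
```

View pics/w1.png

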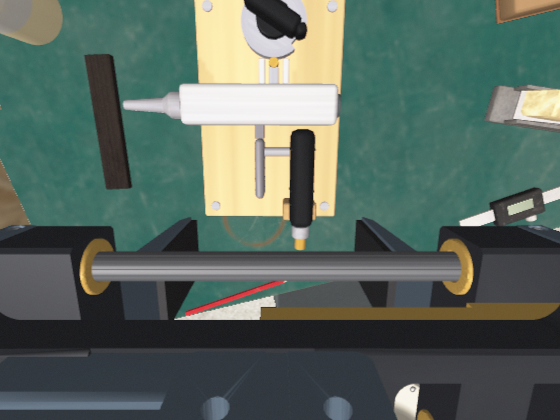

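```bash
python3 - <<'E'
import cv2
im=cv2.imread("pics/w1.png")
cv2.imwrite("pics/w1a.png",cv2.resize(im[0:130,170:360],None,fx=4,fy=4,interpolation=cv2.INTER_CUBIC))
cv2.imwrite("pics/w1b.png",cv2.resize(im[120:260,190:350],None,fx=4,fy=4,interpolation=cv2.INTER_CUBIC))
E
```

```text
(no output)
```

View pics/w1a.png

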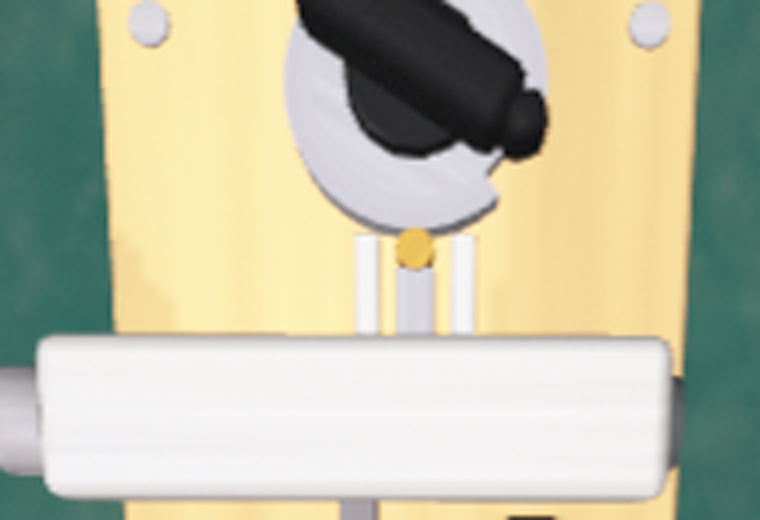

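View pics/w1b.png

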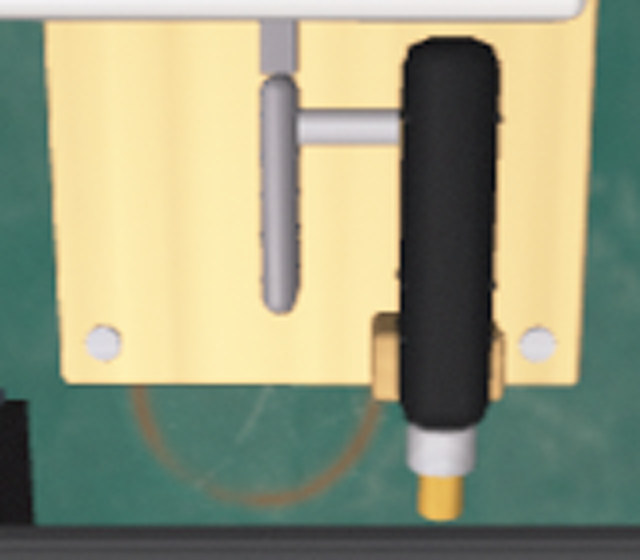

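```bash
cat > fit2.py <<'E'
import fit,h
from fit import *
d=np.load("w1.npz"); fit.C["wrist"]=dict(d)
A=lambda u,v:(170+u/4,v/4); B=lambda u,v:(190+u/4,120+v/4)
w=[((40,95,78),A(37,336)),((40,-65,78),A(673,336)),((0,-65,78),A(673,498)),((0,95,78),A(36,498)),((-78,15,75),B(279,313)),((-14,15,75),B(279,74)),((-4,-31,66),B(450,36)),((65,0,70),A(415,230)),((97,32,70),A(285,85)),((97,-32,70),A(550,85))]
def r2(p,full=True):
    q=np.array([q for _,q in w]);r=(fit.proj("wrist",T(p,w))-q).ravel()
    return np.r_[r,res(p)*.7] if full else r
s=least_squares(r2,[0.514,0.011,-.257,0.016,.005],loss="soft_l1");print(s.x,np.degrees(s.x[2]));print(r2(s.x).round(1).reshape(-1,2).tolist())
s2=least_squares(lambda p:r2(np.r_[p,0,0],False),s.x[:3]);print("wrist only",s2.x,np.degrees(s2.x[2]))
p=s.x
def ray(n,u,v,z):
    c=fit.C[n];M=c["cam_to_world"];d=M[:3,:3]@np.linalg.inv(c["intrinsics"])@[u,v,1];o=M[:3,3];return (o+d*(z-o[2])/d[2])
def loc(P):
    c,sn=np.cos(p[2]),np.sin(p[2]);e=P[:2]-p[:2];return np.array([c*e[0]+sn*e[1],-sn*e[0]+c*e[1]])*1000-[97,0]
for nm,u,v in(("upper",440,0),("upper",523,72),("lower",310,25),("lower",390,85),("lower",475,147),("tip",546,110),("tip",520,160)):
    print(nm,loc(ray("wrist",*A(u,v),.105)).round(1),loc(ray("wrist",*A(u,v),.085)).round(1))
E
python3 fit2.py
```

```text
[ 0.51730588  0.01354363 -0.25848362  0.01306709  0.00229885] -14.810020349340473
[[-1.7, -1.0], [1.9, -0.8], [-0.0, 0.7], [1.4, 0.5], [0.5, 1.4], [-0.1, 0.7], [1.1, 0.3], [0.4, -0.0], [-0.2, 0.3], [-0.2, 0.4], [-0.2, -1.3], [-0.7, -1.6], [-0.7, -0.9], [0.1, -0.8], [-0.4, -0.7], [-0.7, -0.8], [-1.2, -0.4], [-1.1, -0.7], [-0.1, -0.1], [0.2, -0.3], [0.2, -0.0], [-0.3, -0.2], [1.7, -1.3], [1.5, -0.1], [-0.4, -1.2], [0.1, -1.3], [-0.1, -1.2], [0.7, 0.1], [1.0, 0.1], [-0.7, -0.0], [-0.6, 0.1]]
wrist only [ 0.51757377  0.01379741 -0.25978019] -14.884308459194441
upper [ 5.7 -5.2] [13.  -5.4]
upper [ -8.1 -23.1] [ -1.7 -24.6]
lower [ 0.9 22.6] [ 7.9 24.2]
lower [-10.7   5.5] [-4.4  6. ]
lower [-22.8 -13. ] [-17.4 -13.7]
tip [-15.5 -28.3] [ -9.6 -30. ]
tip [-25.4 -22.8] [-20.1 -24.2]
```

```bash
cat >> h.py <<'E'
set_pose([0.5168,0.0131],-14.83)
E
python3 - <<'E'
from h import *
a=YAW-90+55
arm.grip(0.045); print(arm.current_width())
arm.move_to(W(97,0,160),R(a))
arm.move_l(W(97,0,77),feed=.08)
f0=arm.current_force()
print(arm.current_t(),f0,arm.current_torque())
arm.grip(0.0)
print(arm.current_t(),arm.current_width(),arm.current_force()-f0,arm.current_torque())
save("scene","s1");save("wrist","w2")
E
```

```text
0.04547206682574962
8.0917 [ 0.67415556 -0.12350102  0.21346625] [-0.06744452  0.12464852 -0.00027266]
8.475 0.031188277877398782 [-0.09785628 -0.62243281  3.33509028] [-0.37989251 -0.0009555  -0.01195373]
```

View pics/s1.png

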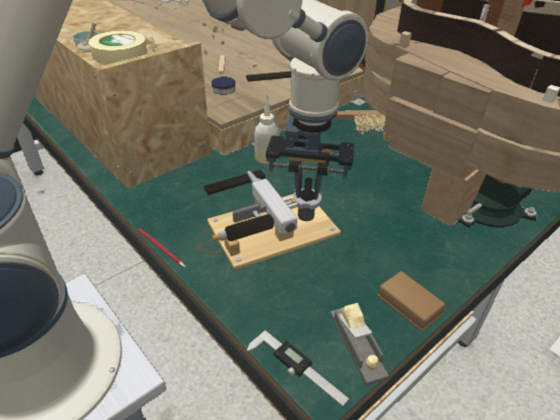

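View pics/w2.png

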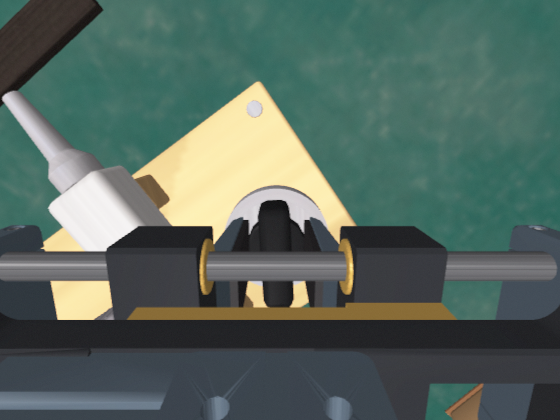

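```bash
python3 - <<'E'
from h import *
print(arm.current_ee_pos(),arm.current_width())
arm.grip(0.045)
arm.move_l(W(97,0,85),feed=.08)
f0=arm.current_force()
print(f0)
arm.grip(0.0)
print(arm.current_t(),arm.current_width(),arm.current_force()-f0,arm.current_torque())
E
```

```text
[ 0.61088394 -0.0118534   0.07730947] 0.03115683331604905
[0.17465392 0.01566964 0.24601437]
9.8083 0.015413758874353421 [ 0.57321966 -4.0341427  -2.14748275] [-0.64919367 -0.16258233 -0.07197488]
```

```bash
python3 - <<'E'
from h import *
q=np.array(arm.current_joint_positions())
p0=arm.current_ee_pos()
for d in (15,30,40,47,51,55,58):
    t=q.copy();t[5]+=d;arm.move_joints(t)
    print(d,arm.current_torque().round(2),arm.current_force().round(1),arm.current_t())
print(arm.current_ee_pos()-p0,arm.current_width())
arm.sleep(.2)
arm.grip(.045);print(arm.current_t())
arm.move_l(W(97,0,200),feed=.2)
arm.move_to(W(-70,0,230),R(YAW-90))
np.savez("w3.npz",**save("wrist","w3"))
import cv2
im=cv2.imread("pics/w3.png")[0:200,170:370];cv2.imwrite("pics/w3a.png",cv2.resize(im,(600,600),interpolation=cv2.INTER_CUBIC))
E
```

```text
15 [0.2  0.24 0.04] [-0.9  0.9  1.6] 10.175
30 [ 1.03  0.42 -0.08] [-3.   4.1  1.8] 10.5417
40 [ 1.37  0.37 -0.04] [-1.7  6.4  3.5] 10.8333
47 [ 1.7   0.43 -0.85] [-2.4  9.3  3.1] 11.0833
51 [ 1.73  0.37 -0.04] [-1.3  9.6  2.1] 11.3333
55 [ 1.87  0.37 -0.07] [-1.2  9.5  1.8] 11.5833
58 [1.9  0.35 0.05] [-1.4 10.4  1.7] 11.8333
[-1.95098977e-04  9.49679427e-04 -1.88679690e-05] 0.015635494557449912
12.6583
```

View pics/w3a.png

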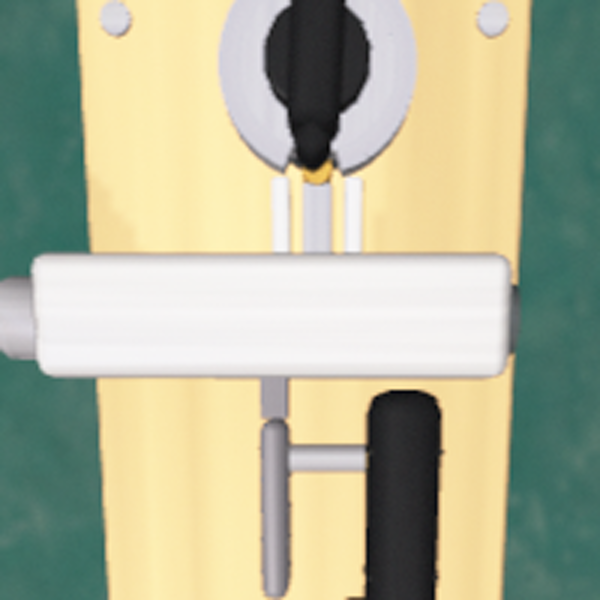

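```bash
cat >> h.py <<'E'
XT=-46
def fy(n=8):
    a=np.radians(YAW);d=np.array([-np.sin(a),np.cos(a),0]);v=[]
    for _ in range(n):
        v.append(arm.current_force()@d); arm.sleep(.01)
    return np.mean(v),np.std(v)
def cy():
    e=(np.array(arm.current_ee_pos())[:2]-P)*1000;a=np.radians(YAW);return -np.sin(a)*e[0]+np.cos(a)*e[1]
E
python3 - <<'E'
from h import *
arm.grip(.091)
arm.move_to(W(XT,-12,150),R(YAW-90))
arm.move_l(W(XT,-12,43),feed=.12)
arm.sleep(.2)
print(arm.current_t(),cy(),fy(),arm.current_force(),arm.current_width())
save("scene","s4");save("wrist","w4")
import cv2
im=cv2.imread("pics/s4.png")[120:290,180:380];cv2.imwrite("pics/s4a.png",cv2.resize(im,(700,595),interpolation=cv2.INTER_CUBIC))
E
```

```text
16.6583 -11.925150035926825 (np.float64(0.1922286654140886), np.float64(0.3180264322178762)) [-0.60130803 -0.23222076  0.26682107] 0.09110979722438074
```

View pics/s4a.png

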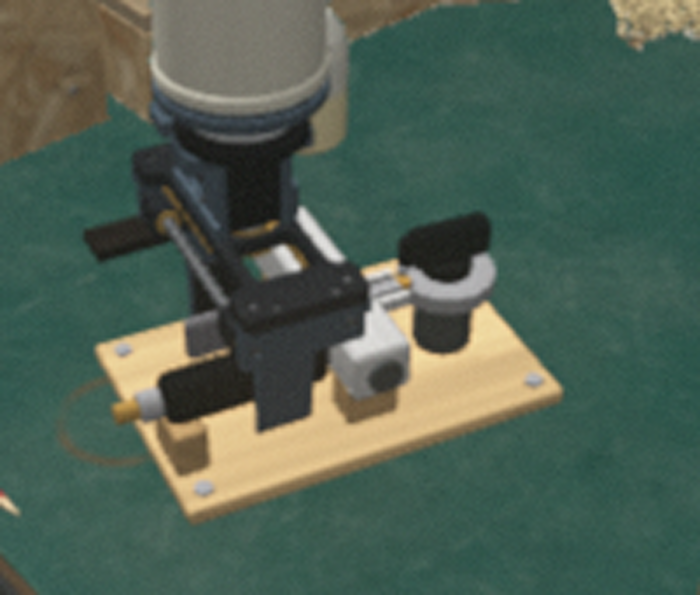

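View pics/w4.png

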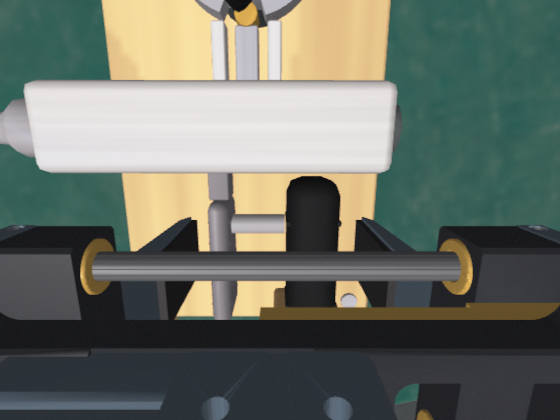

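```bash
python3 - <<'E'
from h import *
f0=fy(20)[0]
y=-12-9; arm.move_l(W(XT,y,43),feed=.05)
f0=(f0+fy(20)[0])/2; print("f0",f0,arm.current_t())
log=[]
for i in range(90):
    F=fy(6)[0]-f0; log.append((round(y,2),round(cy(),2),round(F,2)))
    if F>=7.6 or arm.current_t()>45 or y<-41: break
    y-= 0.2 if F>3.8 else 0.5 if F>.8 else .8
    arm.move_l(W(XT,y,43),feed=.02)
print(*log); print(arm.current_t(),fy(20)[0]-f0)
open("st.txt","w").write(f"{y} {f0}")
E
```

```text
f0 0.03625272443865796 17.4917
(-21, np.float64(-20.96), np.float64(-0.2)) (-21.8, np.float64(-21.77), np.float64(0.01)) (-22.6, np.float64(-22.59), np.float64(-0.23)) (-23.4, np.float64(-23.44), np.float64(-0.22)) (-24.2, np.float64(-24.21), np.float64(0.31)) (-25.0, np.float64(-24.96), np.float64(1.49)) (-25.5, np.float64(-25.49), np.float64(1.53)) (-26.0, np.float64(-26.02), np.float64(1.12)) (-26.5, np.float64(-26.51), np.float64(1.99)) (-27.0, np.float64(-27.02), np.float64(1.75)) (-27.5, np.float64(-27.51), np.float64(1.83)) (-28.0, np.float64(-28.01), np.float64(2.25)) (-28.5, np.float64(-28.53), np.float64(1.95)) (-29.0, np.float64(-29.01), np.float64(2.16)) (-29.5, np.float64(-29.52), np.float64(2.08)) (-30.0, np.float64(-30.02), np.float64(2.1)) (-30.5, np.float64(-30.52), np.float64(2.53)) (-31.0, np.float64(-31.01), np.float64(2.54)) (-31.5, np.float64(-31.52), np.float64(2.54)) (-32.0, np.float64(-32.04), np.float64(2.25)) (-32.5, np.float64(-32.52), np.float64(2.65)) (-33.0, np.float64(-33.01), np.float64(2.71)) (-33.5, np.float64(-33.51), np.float64(2.65)) (-34.0, np.float64(-34.01), np.float64(2.94)) (-34.5, np.float64(-34.51), np.float64(2.6)) (-35.0, np.float64(-35.02), np.float64(3.2)) (-35.5, np.float64(-35.53), np.float64(3.2)) (-36.0, np.float64(-36.02), np.float64(2.99)) (-36.5, np.float64(-36.52), np.float64(3.25)) (-37.0, np.float64(-36.94), np.float64(4.71)) (-37.2, np.float64(-37.13), np.float64(5.29)) (-37.4, np.float64(-37.31), np.float64(5.98)) (-37.6, np.float64(-37.47), np.float64(6.54)) (-37.8, np.float64(-37.63), np.float64(7.39)) (-38.0, np.float64(-37.78), np.float64(7.43)) (-38.2, np.float64(-37.96), np.float64(8.26))
28.0417 8.24158101246873
```

```bash
python3 - <<'E'
from h import *
y,f0=map(float,open("st.txt").read().split())
L=[]
for i in range(6):
    arm.sleep(.35);L.append((round(fy(8)[0]-f0,2),round(cy(),2)))
print(*L,arm.current_t())
E
```

```text
(np.float64(8.31), np.float64(-37.95)) (np.float64(8.14), np.float64(-37.95)) (np.float64(8.15), np.float64(-37.94)) (np.float64(8.08), np.float64(-37.97)) (np.float64(8.05), np.float64(-37.95)) (np.float64(8.02), np.float64(-37.95)) 30.7083
```

```bash
python3 - <<'E'
from h import *
y,f0=map(float,open("st.txt").read().split())
arm.sleep(.7)
L=[];yy=y
while yy>-46.0:
    yy-=.6; arm.move_l(W(XT,yy,43),feed=.02); F=fy(6)[0]-f0; L.append((round(yy,2),round(cy(),2),round(F,2)))
    if F>18 : break
print(*L,arm.current_t())
open("st2.txt","w").write(str(yy))
save("wrist","w5")
E
```

```text
(-38.8, np.float64(-38.46), np.float64(9.96)) (-39.4, np.float64(-38.98), np.float64(11.13)) (-40.0, np.float64(-39.53), np.float64(11.87)) (-40.6, np.float64(-40.09), np.float64(12.18)) (-41.2, np.float64(-40.7), np.float64(12.69)) (-41.8, np.float64(-41.27), np.float64(12.76)) (-42.4, np.float64(-41.85), np.float64(13.36)) (-43.0, np.float64(-42.43), np.float64(13.68)) (-43.6, np.float64(-43.01), np.float64(13.72)) (-44.2, np.float64(-43.59), np.float64(14.08)) (-44.8, np.float64(-44.17), np.float64(14.88)) (-45.4, np.float64(-44.75), np.float64(14.91)) (-46.0, np.float64(-45.32), np.float64(15.42)) 35.3083
```

View pics/w5.png

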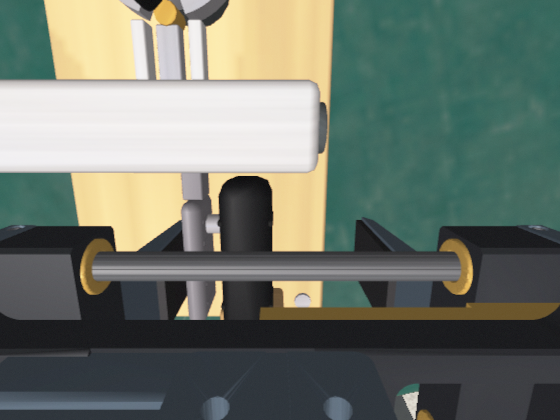

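```bash
python3 - <<'E'
from h import *
y,f0=map(float,open("st.txt").read().split())
L=[];yy=-46.
for i in range(3):
    yy-=.4; arm.move_l(W(XT,yy,43),feed=.02); F=fy(6)[0]-f0; L.append((round(cy(),2),round(F,2)))
    if F>17.2: break
arm.sleep(1.2);L.append((cy(),fy()[0]-f0))
print(*L,arm.current_t())
arm.move_l(W(XT,-12,43),feed=.06)
print(fy(10)[0]-f0,cy())
arm.move_l(W(XT,-12,160),feed=.15)
arm.move_to(W(-70,0,230),R(YAW-90)); arm.sleep(.3)
save("wrist","w6");save("top","t6");print(arm.current_t(),arm.current_force())
im=cv2.imread("pics/w6.png")[0:260,170:370];cv2.imwrite("pics/w6a.png",cv2.resize(im,(460,598),interpolation=cv2.INTER_CUBIC))
E
```

```text
(np.float64(-45.71), np.float64(16.09)) (np.float64(-46.08), np.float64(16.11)) (np.float64(-46.4), np.float64(17.02)) (np.float64(-46.39036455704429), np.float64(16.748088216545817)) 37.525
0.16822070826205876 -12.306774696025565
40.075 [ 0.76612291 -0.59223188  0.22802914]
```

View pics/w6a.png

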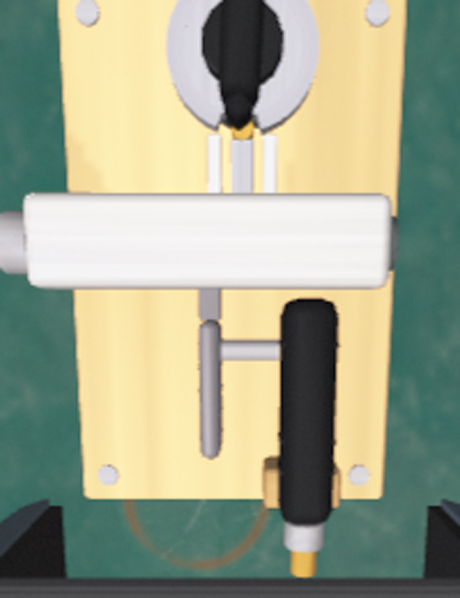

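View pics/t6.png

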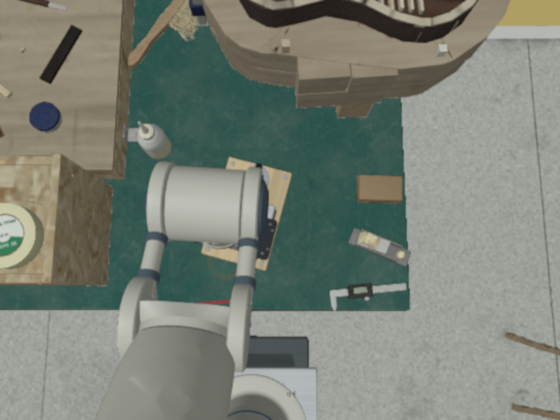

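```bash
python3 -c "
from rig import arm
arm.sign_off();print(arm.current_t())"
```

```text
the job is handed in; nothing more can be done
the job is handed in; nothing more can be done
```

The purge sequence is done and handed in at about 40 s of the 72 s allowed. The hand-in gives no verdict, and I could only infer the second-stage valve's travel from the trigger forces.

- **Lock:** I gripped the knob bar and turned it clockwise by 58° of wrist rotation. The pictures then show the brass roller sitting in the notch. The first grip, at 77 mm, closed on something about 31 mm wide (probably the hub under the bar) with only a few newtons, so I gripped again 8 mm higher.
- **Soft blow:** I pushed the trigger with one finger. The pressure point began about 12 mm in. I held at 8.0–8.3 N, with the tool steady to within 0.03 mm, for more than 3 s and without breaking through.
- **Full blow:** The trigger broke through at about 11–12 N. I pushed on to roughly 22 mm of travel and held over 1 s at about 17 N. I felt no sharp rise from the end stop, though 17 N is the most it should need before the stop.
- **Release:** After backing off, the contact force fell to about 0 N.
- **Last pictures:** The trigger is back at its starting place, the roller is still in the notch and the robot is clear. The sanding block and plane look unmoved. The arm hid part of the overhead view, so I did not see the bridge blank in the last pictures; no part of the robot went near it.
- **Disagreement:** The overhead and wrist cameras put the stand about 3.5 mm apart. I used a position between the two, weighted to the wrist camera, and found the trigger by touch.

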